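Load a fresh film roll and zero the footage counter

TASK

Start a new roll of transfer film at the screen-printing bench: take the yellow roll that stands upright and lay it gently, without dropping it, on its side in the two saddles of the cradle, between the blue end cheeks (either end first). Also turn the black reset knob on the sloping face of the footage counter back, counter-clockwise as you look at the face, until it is fully home against its zero stop. Leave the tape, the ink jar and the squeegee where they are, and let go of everything.

Things in the scene. Friction and masses are not known exactly. Their poses are not given: they have to be found in the camera images.
- roll: Loose roll of film, a plain rigid yellow cylinder 48 mm in diameter and 140 mm long, about 0.15 kg, standing on end on the bench at the start. Origin at the centre of its lower end face, own z along its axis towards the other end (up at the start).
- roll_mid (a point): Middle of the roll, on its axis, 70 mm from either end.
- cradle: Fixed cradle: aluminium base plate 130 x 200 x 10 mm (x, y, z), origin at the centre of its underside. The roll lies along its y axis on two black V saddles (12 mm thick in y, 58 mm wide in x, tops 64 mm high) at y = +-50 mm, between blue end cheeks (6 mm thick, 60 mm wide, tops 64 mm high) with inner faces at y = +-85 mm. Between the saddles it is open down to the plate.
- cradle_seat (a point): Where the middle of the roll is when it lies seated and centred in the saddles: 72 mm above the cradle's origin; 15 mm play to the cheek at each end. Axes as the cradle's.
- counter: Fixed grey counter console, 135 mm deep, 140 mm wide (y), 125 mm high at its rear; origin at the centre of its underside. Its front (own -x) faces away from the robot, to the operator across the bench: the outward normal of its sloping face is tipped 28 degrees from vertical towards own -x. On the face a white dial with the knob; a red lug at the dial's upper rim (towards own +x) marks zero.
- knob_grip (a point): Grip point on the knob's axis; turns with it. Own z: the axis, outward from the face (28 degrees from vertical); own x: along the black grip bar towards its orange pointer. Bar 64 mm long (x), 16 mm thick (y), its top 8 mm above this point, its foot 23 mm below, on a disc 72 mm in diameter; console face 34 mm below this point.
- reset_knob (a joint): Angle of the reset knob in rad. 0 = hard zero stop, orange pointer up the slope at the red lug; grows as the knob is turned clockwise seen from outside, up to a stop at 5.2. Turning it back is counter-clockwise. It needs about 0.1 N m and stays where it is left; it usually takes several grasps.
- tape: Loose roll of tape, bystander, 100 mm in diameter, 48 mm high, lying flat; origin at the centre of its underside.
- ink: Loose ink jar, bystander, 72 mm in diameter, 90 mm high; origin at the centre of its underside.
- squeegee: Loose wooden squeegee, bystander, lying flat, 76 x 200 x 24 mm (its length along own y); origin at the underside of its handle's centre.
Mind the look-alikes: they are no part of the job. Of the things shaped like the roll, the yellow one is meant.

How it is judged:
By the outcome, as a careful person would: the job done as asked, in the order asked, and still so for the second after the job is handed in, with the robot touching nothing.
It also fails if it takes over 67 s, if anything falls off the work surface, if the arm or the gripper's body presses on something with over 40 N, if the wrist force passes 120 N, or if a joint passes its speed limit or range.

ROBOT

A 6-joint arm with a two-finger parallel gripper is mounted at the origin on the work surface. World frame = base frame: x ahead of the robot, y to its left, z up, the work surface at z = 0. Lengths are in m, angles in rad, forces in N, time in s.
With the tool pointing down it reaches from about 0.375 to 0.9 m from the base axis. Payload 3.1 kg.
Tool frame: the origin (TCP) lies midway between the tips of the shut fingers; the grasp point (between the pads) lies 19 mm behind it; z points along the fingers, y is the line along which they close (so a half turn about z gives the same grasp; the last joint's range is limited). The gripper opens to 87 mm and grips with 3 to 60 N. Pads are 19 mm wide; open, the fingers measure 117 mm over their backs; the gripper's body (75 mm by 190 mm) begins 51 mm behind the grasp point.
Start: joints at [1.115, 0.527, 1.433, -0, 1.181, -0.178], TCP at [0.171, 0.601, 0.223] pointing down, gripper open.
Joint ranges: [-3.08, 3.08], [-0.75, 2.2], [0.22, 2.44], [-1.43, 4.57], [0, 2.65], [-2.85, 2.85]. Speed limits (rad/s): [2.79, 2.79, 3.14, 3.14, 3.14, 3.14].

INTERFACE

Orientations are given as a unit quaternion [x, y, z, w].
In Python, from rig import robot gives the robot as it stands.
- The arm moves only by the shell command python3 -m jog 'ROWS' [FORCE]. ROWS is a JSON object of lists of equal length, an entry for each row: "dp": the shift along the tool's x, y, z in mm, a list of three; "delta_rot": the turn, a rotation vector about the tool's x, y, z in rad, a list of three; "gripper": the opening, from -1 (shut) to 1 (fully open). A call has 1 to 12 rows; each row is the pose to reach, as a shift and turn from the pose commanded when the call began, along the tool's axes at that moment; what a row does not reach only later rows make up. A row lasts 1/10 s, in which the tool goes at most 50 mm and 8.59 degrees, less where a joint would pass 70% of its speed; a pose out of reach is approached as far as the arm can. A call with a gripper value outside its range is refused whole. The fingers move at their own pace and stop on an object; FORCE is the grip in N (left out, the last holds). Time passes only in rows, so rows that repeat a pose let the fingers close. It gives the time, the measured TCP pose, the force, the opening and the grip force at its end, in the units of the state.
- robot.get_obs(): the state, without advancing time (a new reading comes with each control period).
- robot.camera(name): name is "scene" or "top" or "wrist"; returns the picture (400x640x3 uint8, red, green, blue); there is no depth.
- robot.camera_model(name): a dict with "fx", "fy", "cx", "cy" (pixels), "xyz" and "orientation" of the camera in the world; the wrist camera has in their place "T_tool_cam" (4x4, takes a point from camera to tool coordinates, whose origin is the TCP and whose axes are the flange's). Camera axes: x right, y down, z forward; pixel columns grow to the right and rows downward; lengths in m; the calibration is good to about 2 mm. A picture is of the moment at which its call begins: read the wrist's pose just before it. camera_model takes no time and is no camera call.
- robot.hand_in(): hands the job in; it is judged then, once.
Trained networks look in the newest picture that a camera, given by its name, has taken for a name from the list of things; names that differ only in an ending like _2 or _b are one class to them, and where a whole thing is asked for, a point or a joint stands for the part that bears it (a point fixed in the world has none). Each returns a list of dicts, best first, with "score" (0 to 1); they miss things now and then, are a little off and sometimes report something else, mostly with a low value. They report only what shows in the picture. A call takes as long as a camera call. They do not tell look-alikes from the thing itself.
- robot.search_frame(name, camera): "rect" ([left, top, right, bottom] in pixels, round what is visible of it).
The state is a dict: "time": time; "q": joint angles; "joint_velocities": joint speeds; "joint_torque": joint torques, N m; "position": TCP position; "tool_rot": TCP orientation; "ft_force": force on the tool from outside, world axes, zero at the start; "moment": the same for the moment, N m; "grip_width": finger opening in m; "grip_force": force on a finger pad.
Only numpy, scipy, OpenCV 4.12 (cv2) and the standard library are available. Lean on these libraries where they do the work, as an engineer would, in place of code of your own. Each camera call takes 0.05 s, during which the arm holds its last target. There are 200 camera calls.

## Working session

There is one attempt and no reset: what is moved stays moved. The work goes in short steps, Python scripts to look and compute and a shell command to move; the robot and the scene stay as the last step left them, time stands still between calls to the robot, and variables do not carry over. Pictures are saved under pics/ and viewed, at most 10 in all, crops included, and the job is handed in when it is done.

```bash
ls; mkdir -p pics; python3 - <<'E'
from rig import robot
import cv2,numpy as np
for c in ["scene","top"]:
    im=robot.camera(c); cv2.imwrite(f"pics/{c}0.png",im[:,:,::-1])
    m=robot.camera_model(c); print(c,{k:np.round(v,4).tolist() for k,v in m.items()})
    for n in ["roll","cradle","counter","knob_grip","tape","ink","squeegee"]:
        print(n,[(np.round(d["rect"]).tolist(),round(d["score"],2)) for d in robot.search_frame(n,c)[:4]])
print(robot.camera_model("wrist"))
o=robot.get_obs();print(o["position"],o["tool_rot"],o["time"])
E
```

```text
pics
scene {'fx': 515.1676, 'fy': 515.1676, 'cx': 325.3494, 'cy': 196.7623, 'xyz': [1.4692, -0.5681, 0.8419], 'orientation': [0.7787, 0.3974, -0.2108, -0.4373]}
roll [([171.0, 183.0, 192.0, 233.0], 0.97), ([201.0, 176.0, 228.0, 228.0], 0.8), ([268.0, 162.0, 291.0, 212.0], 0.79), ([248.0, 173.0, 265.0, 224.0], 0.67)]
cradle [([137.0, 230.0, 237.0, 307.0], 0.92)]
counter [([309.0, 160.0, 376.0, 230.0], 0.83)]
knob_grip [([335.0, 178.0, 364.0, 197.0], 0.87)]
tape [([234.0, 288.0, 284.0, 334.0], 0.59)]
ink [([364.0, 232.0, 397.0, 275.0], 0.82), ([334.0, 179.0, 364.0, 199.0], 0.29)]
squeegee [([351.0, 159.0, 418.0, 182.0], 0.76)]
top {'fx': 367.998, 'fy': 367.998, 'cx': 310.2942, 'cy': 199.9778, 'xyz': [0.3087, 0.1566, 1.1932], 'orientation': [-0.6641, 0.7406, -0.0767, 0.0673]}
roll [([407.0, 257.0, 435.0, 273.0], 0.88), ([320.0, 247.0, 337.0, 265.0], 0.76), ([348.0, 198.0, 369.0, 222.0], 0.66), ([377.0, 247.0, 406.0, 265.0], 0.65)]
cradle [([394.0, 181.0, 463.0, 236.0], 0.91)]
counter [([254.0, 193.0, 309.0, 248.0], 0.65)]
knob_grip [([265.0, 199.0, 289.0, 221.0], 0.8)]
tape [([380.0, 124.0, 414.0, 157.0], 0.64), ([170.0, 244.0, 234.0, 274.0], 0.63), ([394.0, 184.0, 462.0, 231.0], 0.62), ([286.0, 128.0, 306.0, 159.0], 0.26)]
ink [([286.0, 130.0, 309.0, 156.0], 0.8)]
squeegee []
{'fx': 313.87227905149075, 'fy': 313.87227905149075, 'cx': 316.1948737316038, 'cy': 202.27457503614124, 'T_tool_cam': array([[ 3.56829101e-04, -9.68406544e-01, -2.49376497e-01,
         6.71184581e-02],
       [ 9.99999933e-01,  3.24115216e-04,  1.72244703e-04,
         4.63396524e-04],
       [-8.59761806e-05, -2.49376542e-01,  9.68406595e-01,
        -1.62982178e-01],
       [ 0.00000000e+00,  0.00000000e+00,  0.00000000e+00,
         1.00000000e+00]])}
[0.17078076 0.60121033 0.22255751] [1.37941363e-01 9.90440397e-01 1.41987978e-05 3.05054445e-05] 0.8
```

View pics/scene0.png

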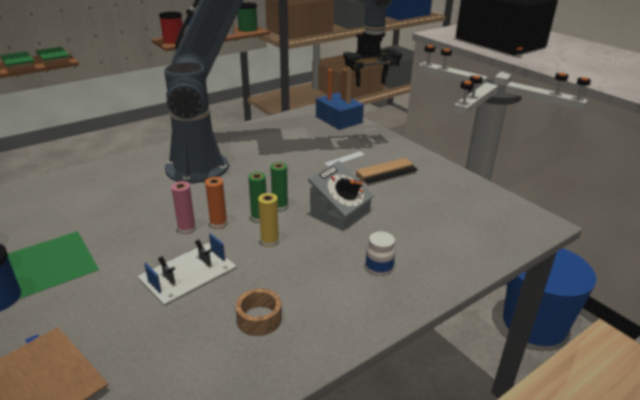

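View pics/top0.png

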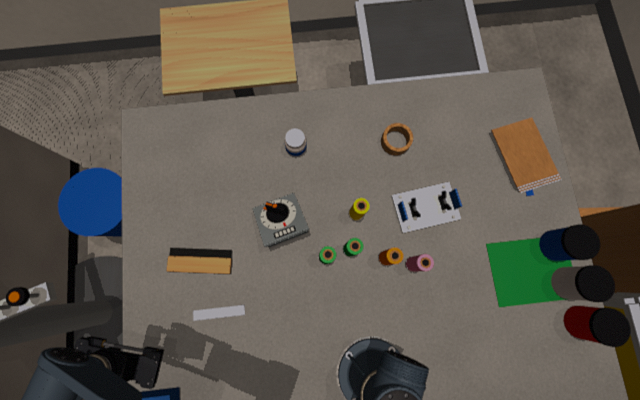

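Candidates for the roll (top camera): yellow (361,207), green (354,246), green (328,255), orange (395,256) and pink (425,263). By the description I choose the yellow one, which is at (268,219) in the scene picture. The cradle is at (428,207) and the counter at (281,220), with its orange pointer at about (270,205).

```bash
cat > h.py <<'E'
import numpy as np,cv2
from scipy.spatial.transform import Rotation as R
from rig import robot
def ray(c,uv,z):
    m=robot.camera_model(c); d=R.from_quat(m["orientation"]).apply([(uv[0]-m["cx"])/m["fx"],(uv[1]-m["cy"])/m["fy"],1])
    p=np.array(m["xyz"]); return p+d*(z-p[2])/d[2]
def proj(c,P):
    m=robot.camera_model(c); q=R.from_quat(m["orientation"]).inv().apply(np.atleast_2d(P)-m["xyz"])
    return np.c_[m["fx"]*q[:,0]/q[:,2]+m["cx"],m["fy"]*q[:,1]/q[:,2]+m["cy"]]
E
python3 - <<'E'
from h import *
im=cv2.imread("pics/top0.png"); sc=cv2.imread("pics/scene0.png")
a=cv2.resize(im[178:282,245:470],None,fx=3.5,fy=3.5,interpolation=cv2.INTER_CUBIC)
b=cv2.resize(sc[160:240,235:380],None,fx=2.8,fy=2.8,interpolation=cv2.INTER_CUBIC)
b=cv2.copyMakeBorder(b,0,0,0,a.shape[1]-b.shape[1],cv2.BORDER_CONSTANT)
cv2.imwrite("pics/crop.png",np.vstack([a,b]))
hsv=cv2.cvtColor(im,cv2.COLOR_BGR2HSV)
def blob(lo,hi,img=hsv):
    n,l,s,c=cv2.connectedComponentsWithStats(cv2.inRange(img,lo,hi)); i=1+np.argmax(s[1:,4]); return c[i],s[i]
print("yellow",blob((22,120,80),(34,255,255)))
# lower-cost tops: use box centres
for n,uv in dict(green1=(354,244.5),green2=(328,254),orange=(396,254.5),pink=(427,262.5),yellow=(361.5,205.5)).items(): print(n,ray("top",uv,.14).round(3))
m=cv2.inRange(hsv[175:240,385:470],(0,0,130),(180,60,255))
k=cv2.findNonZero(m); r=cv2.minAreaRect(k); print(r)
for p in cv2.boxPoints(r)+[385,175]: print(p,ray("top",p,.01).round(4))
for p in [(278,212)]: print("knob",ray("top",p,.10).round(3))
E
```

```text
yellow (array([360.7114094, 206.0738255]), array([353, 198,  17,  17, 149], dtype=int32))
green1 [0.383 0.021 0.14 ]
green2 [0.364 0.098 0.14 ]
orange [ 0.342 -0.094  0.14 ]
pink [ 0.31  -0.178  0.14 ]
yellow [ 0.493 -0.016  0.14 ]
((41.39376449584961, 31.551475524902344), (40.280399322509766, 62.07228088378906), 76.67547607421875)
[391.55146933 194.10622597] [ 0.5429 -0.141   0.01  ]
[451.95278168 179.80066109] [ 0.5693 -0.3482  0.01  ]
[461.2360611  218.99672699] [ 0.4363 -0.3537  0.01  ]
[400.83474731 233.30229187] [ 0.4115 -0.1509  0.01  ]
knob [0.507 0.23  0.1  ]
```

View pics/crop.png

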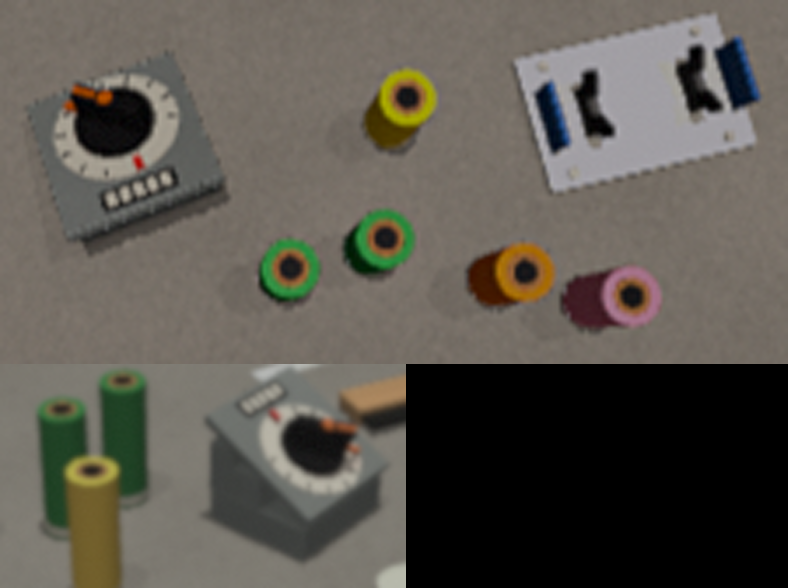

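The crop confirms the yellow roll; the saddles and cheeks are clear, and the pointer sits far from the red lug. Next I work out the cradle fit and the first move, which goes to a viewpoint over the roll and counter.

```bash
cat >> h.py <<'E'
def Rt(az,phi,extra=None):
    # tool: y at azimuth az (rad), z down, then turned phi about tool y
    y=np.array([np.cos(az),np.sin(az),0]);z=np.array([0,0,-1.]);x=np.cross(y,z)
    return R.from_matrix(np.c_[x,y,z])*R.from_rotvec([0,phi,0])
def move(tcp,Rg,p0=None,R0=None):
    o=robot.get_obs(); p0=o["position"] if p0 is None else p0; R0=R.from_quat(o["tool_rot"]) if R0 is None else R0
    dp=R0.inv().apply(np.array(tcp)-p0)*1000; dr=(R0.inv()*Rg).as_rotvec()
    print("dp",dp.round(1).tolist(),"rot",dr.round(4).tolist(),"rows>=",max(np.linalg.norm(dp)/50,np.degrees(np.linalg.norm(dr))/8.59).round(1))
def grasp_tcp(g,Rg): return np.array(g)+Rg.apply([0,0,.019])
E
python3 - <<'E'
from h import *
from scipy.optimize import least_squares
uv=np.array([(514,60),(715,14),(757,143),(555,192)])/3.5+[245,178]
L=np.array([[.065,.1],[.065,-.1],[-.065,-.1],[-.065,.1]])
def P(v): c,s=np.cos(v[2]),np.sin(v[2]); return np.c_[L@np.array([[c,s],[-s,c]])+v[:2],np.full(4,.01)]
r=least_squares(lambda v:(proj("top",P(v))-uv).ravel(),[.49,-.248,0]); print(r.x,r.fun.round(1))
# pointing-yaw refined az
move((.47,.10,.33),Rt(r.x[2],0))
E
```

```text
[ 0.48776854 -0.24835998  0.12696163] [-0.2 -0.1  0.3 -0.7  0.6  0.2 -0.7  0.5]
dp [-424.8, -400.4, -107.4] rot [0.0001, 0.0, 1.1671] rows>= 11.9
```

```bash
python3 -m jog '{"dp":[[-35,-34,-20],[-71,-67,-40],[-106,-100,-60],[-142,-134,-80],[-180,-170,-100],[-220,-210,-107],[-260,-245,-107],[-300,-280,-107],[-335,-315,-107],[-370,-350,-107],[-400,-376,-107],[-424.8,-400.4,-107.4]],"delta_rot":[[0,0,0.1],[0,0,0.2],[0,0,0.3],[0,0,0.4],[0,0,0.5],[0,0,0.6],[0,0,0.7],[0,0,0.8],[0,0,0.9],[0,0,1.0],[0,0,1.09],[0,0,1.167]],"gripper":[1,1,1,1,1,1,1,1,1,1,1,1]}'
python3 -m jog '{"dp":[[0,0,0],[0,0,0]],"delta_rot":[[0,0,0],[0,0,0]],"gripper":[1,1]}'
python3 - <<'E'
from h import *
o=robot.get_obs(); im=robot.camera("wrist"); print(o["time"],o["position"].round(4),np.round(o["tool_rot"],4),o["q"].round(3))
cv2.imwrite("pics/w1.png",im[:,:,::-1])
for n in ["roll","counter","knob_grip","cradle"]: print(n,[(np.round(d["rect"],1).tolist(),round(d["score"],2)) for d in robot.search_frame(n,"wrist")[:5]])
E
```

```text
time: 2.0
position: [0.4692, 0.1007, 0.3303]
tool_rot: [0.662, 0.749, 0.0, 0.0]
ft_force: [0.5, 0.3, 0.6]
grip_width: 0.0867
grip_force: 0.0
time: 2.2
position: [0.4686, 0.1016, 0.3298]
tool_rot: [0.662, 0.75, -0.0, -0.001]
ft_force: [-0.9, 0.8, 0.0]
grip_width: 0.0866
grip_force: 0.0
2.2 [0.4686 0.1016 0.3298] [ 6.618e-01  7.497e-01 -0.000e+00 -5.000e-04] [-2.000e-02  2.050e-01  1.636e+00  1.000e-03  1.301e+00 -1.450e-01]
roll [([309.0, 225.0, 341.1, 295.9], 0.87), ([195.4, 281.2, 235.2, 322.2], 0.85), ([219.3, 196.9, 272.9, 252.6], 0.83), ([203.9, 146.4, 266.4, 192.4], 0.71)]
counter [([476.2, 130.1, 555.6, 183.3], 0.68), ([283.5, 6.3, 400.6, 143.9], 0.58), ([338.0, 34.8, 399.7, 104.4], 0.44)]
knob_grip [([336.6, 35.1, 397.1, 105.8], 0.68)]
cradle [([265.6, 308.5, 339.6, 325.8], 0.62), ([337.1, 32.9, 399.4, 103.3], 0.41)]
```

View pics/w1.png

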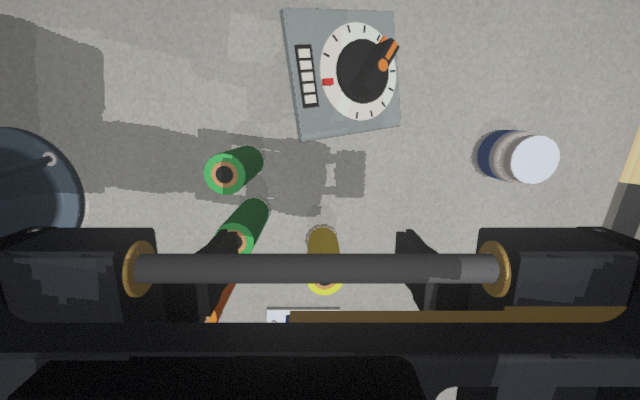

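The wrist picture shows the knob disc at (363,71), the orange pointer at (388,53) and the red lug at (327,82). The yellow roll is at (322,260), partly hidden by the gripper. Next I triangulate and compute the roll grasp.

```bash
cat >> h.py <<'E'
def wr(pos,quat):
    m=robot.camera_model("wrist");T=np.array(m["T_tool_cam"]);Rt_=R.from_quat(quat)
    return m,np.array(pos)+Rt_.apply(T[:3,3]),Rt_*R.from_matrix(T[:3,:3])
def tri(obs,pose=None):
    A=np.zeros((3,3));b=np.zeros(3);rs=[]
    for c,uv in obs:
        if c=="wrist": m,p,Rc=wr(*pose)
        else: m=robot.camera_model(c);p=np.array(m["xyz"]);Rc=R.from_quat(m["orientation"])
        d=Rc.apply([(uv[0]-m["cx"])/m["fx"],(uv[1]-m["cy"])/m["fy"],1]);d/=np.linalg.norm(d)
        M=np.eye(3)-np.outer(d,d);A+=M;b+=M@p;rs.append((M,p))
    x=np.linalg.solve(A,b);return x,[round(1000*np.linalg.norm(M@(x-p)),1) for M,p in rs]
POSE1=([.4686,.1016,.3298],[.6618,.7497,0,-.0005])
E
python3 - <<'E'
from h import *
print("roll top",tri([("top",(361.3,205.7)),("scene",(268.2,198.2))]))
c,e=tri([("top",(277.9,212.9)),("scene",(348.6,188.2)),("wrist",(363,71))],POSE1);print("disc",c,e)
r,e=tri([("top",(284.7,224.3)),("scene",(333.6,177.9)),("wrist",(327,82))],POSE1);print("lug",r,e)
d=c-r;print("slope yaw(own +x az)",np.degrees(np.arctan2(-d[1],-d[0])),"slope",np.degrees(np.arctan2(-d[2],np.hypot(d[0],d[1]))))
p,e=tri([("top",(102/3.5+245,97/3.5+178)),("scene",(340/2.8+235,62/2.8+160)),("wrist",(385,63))],POSE1);print("ptr",p,e)
yaw=.127
Rg=Rt(yaw,np.pi/4); cdir=np.array([-np.sin(yaw),np.cos(yaw),0])
roll=np.array([.4925,-.0155,0])
g=roll+[0,0,.074]
print("pre2"); T=grasp_tcp(g,Rg); pre=T-Rg.apply([0,0,.09]); print(T,pre)
move(pre+[0,-.0,.06],Rg); 
print("final shift tool z from pre", 90)
E
```

```text
roll top (array([ 0.49357021, -0.01311155,  0.14071349]), [np.float64(2.4), np.float64(2.4)])
disc [0.50935774 0.23528603 0.09224256] [np.float64(4.9), np.float64(6.2), np.float64(1.3)]
lug [0.46808803 0.21524848 0.11336042] [np.float64(2.8), np.float64(4.1), np.float64(1.3)]
slope yaw(own +x az) -154.10218210460658 slope 24.717344050493676
ptr [0.52895232 0.24336656 0.11815679] [np.float64(6.4), np.float64(8.3), np.float64(2.3)]
pre2
[ 0.49079833 -0.00217317  0.06056497] [ 0.49885886 -0.06530025  0.12420458]
dp [-171.9, 9.2, 145.7] rot [-0.0013, 0.7852, 0.0025] rows>= 5.2
final shift tool z from pre 90
```

```bash
python3 -m jog '{"dp":[[-30,2,20],[-60,4,40],[-95,6,65],[-130,8,95],[-160,9,125],[-171.9,9.2,145.7],[-171.9,9.2,165],[-171.9,9.2,190],[-171.9,9.2,205.7],[-171.9,9.2,205.7]],"delta_rot":[[0,0.14,0],[0,0.28,0],[0,0.42,0],[0,0.56,0],[0,0.7,0],[-0.0013,0.7852,0.0025],[-0.0013,0.7852,0.0025],[-0.0013,0.7852,0.0025],[-0.0013,0.7852,0.0025],[-0.0013,0.7852,0.0025]],"gripper":[1,1,1,1,1,1,1,1,1,1]}'
python3 - <<'E'
from h import *
o=robot.get_obs(); im=robot.camera("wrist"); print(o["time"],o["position"].round(4),np.round(o["tool_rot"],4),o["q"].round(3))
cv2.imwrite("pics/w2.png",im[:,:,::-1])
hsv=cv2.cvtColor(im,cv2.COLOR_RGB2HSV)
n,l,s,c=cv2.connectedComponentsWithStats(cv2.inRange(hsv,(22,120,60),(34,255,255)));print(s[1:][s[1:,4]>100],c[1:][s[1:,4]>100])
m,p,Rc=wr(o["position"],o["tool_rot"])
for z in (0,.07,.14):
    q=Rc.inv().apply(np.array([.4925,-.0145,z])-p);print(z,m["fx"]*q[0]/q[2]+m["cx"],m["fy"]*q[1]/q[2]+m["cy"])
move(*(lambda Rg:(grasp_tcp([.4925,-.0145,.074],Rg),Rg))(Rt(.127,np.pi/4)))
E
```

```text
time: 3.45
position: [0.4986, -0.0653, 0.1229]
tool_rot: [0.611, 0.692, 0.253, -0.289]
ft_force: [-0.0, -0.2, -0.3]
grip_width: 0.0869
grip_force: 0.0
3.45 [ 0.4986 -0.0653  0.1229] [ 0.6109  0.6925  0.2528 -0.2887] [-0.676  0.754  1.638  0.522  1.401 -1.067]
[[ 278  128   80  125 6331]] [[317.68156689 195.56752488]]
0 316.0588855659963 247.91203841327598
0.07 315.84511665640406 213.47404338555228
0.14 315.49294141783156 156.73890291082947
dp [0.9, -0.1, 90.9] rot [0.0001, -0.0012, -0.0013] rows>= 1.8
```

View pics/w2.png

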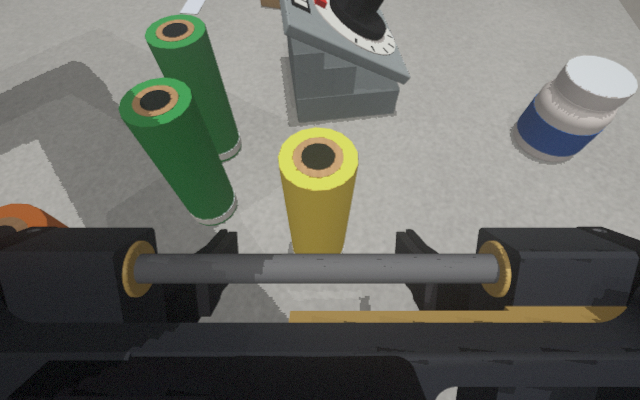

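The roll stands centred between the fingers, its top at (318,158) against a predicted (315.5,157). I advance and grip.

```bash
python3 -m jog '{"dp":[[0.5,1,25],[0.9,1,50],[0.9,1,75],[0.9,1,90.9],[0.9,1,90.9],[0.9,1,90.9],[0.9,1,90.9],[0.9,1,90.9],[0.9,1,90.9],[0.9,1,90.9],[0.9,1,90.9]],"delta_rot":[[0,0,0],[0,0,0],[0,0,0],[0,0,0],[0,0,0],[0,0,0],[0,0,0],[0,0,0],[0,0,0],[0,0,0],[0,0,0]],"gripper":[1,1,1,1,1,0,0,0,0,0,0]}' 30
python3 -m jog '{"dp":[[0,0,0],[0,0,0],[0,0,0],[0,0,0]],"delta_rot":[[0,0,0],[0,0,0],[0,0,0],[0,0,0]],"gripper":[-0.5,-0.5,-0.5,-0.5]}' 30
```

```text
time: 4.6
position: [0.4923, -0.0025, 0.0607]
tool_rot: [0.612, 0.693, 0.253, -0.287]
ft_force: [-0.8, 0.0, 1.1]
grip_width: 0.0481
grip_force: 0.5
time: 5.0
position: [0.4922, -0.0023, 0.0607]
tool_rot: [0.611, 0.693, 0.253, -0.287]
ft_force: [-0.7, -2.2, 1.9]
grip_width: 0.0473
grip_force: 30.0
```

```bash
python3 - <<'E'
from h import *
yaw=.127;c=np.array([-np.sin(yaw),np.cos(yaw),0]);o=robot.get_obs();p=o["position"]
print(o["q"].round(3))
move(p+[0,0,.09],R.from_quat(o["tool_rot"]))
Rp=Rt(yaw,-np.pi/4); seat=np.array([.4878,-.2484,.072])
T=grasp_tcp(seat+.004*c,Rp);print(T)
move(T+[0,0,.06],Rp,p+[0,0,.09],R.from_quat(o["tool_rot"]))
E
```

```text
[-0.594  0.837  1.736  0.603  1.218 -1.124]
dp [63.6, 0.0, -63.6] rot [0.0, 0.0, 0.0] rows>= 1.8
[ 0.48899503 -0.25775904  0.05856497]
dp [-201.7, -34.9, -156.3] rot [0.0001, -1.5707, -0.0029] rows>= 10.5
```

```bash
python3 -m jog '{"dp":[[14,0,-14],[32,0,-32],[48,0,-48],[63.4,0.1,-63.8],[63.4,0.1,-63.8]],"delta_rot":[[0,0,0],[0,0,0],[0,0,0],[0,0,0],[0,0,0]],"gripper":[-0.5,-0.5,-0.5,-0.5,-0.5]}' 30
```

```text
time: 5.5
position: [0.4935, -0.0029, 0.152]
tool_rot: [0.611, 0.694, 0.254, -0.284]
ft_force: [0.4, 0.3, -2.7]
grip_width: 0.0476
grip_force: 30.0
```

```bash
python3 -m jog '{"dp":[[-17,-3,-13],[-34,-6,-26],[-50,-9,-39],[-67,-12,-52],[-84,-14,-65],[-101,-17,-78],[-118,-20,-91],[-134,-23,-104],[-151,-26,-117],[-168,-29,-130],[-185,-32,-143],[-201.7,-34.9,-156.3]],"delta_rot":[[0,-0.13,0],[0,-0.26,0],[0,-0.39,0],[0,-0.52,0],[0,-0.65,0],[0,-0.78,0],[0,-0.91,0],[0,-1.04,0],[0,-1.17,0],[0,-1.3,0],[0,-1.44,0],[0,-1.5707,0]],"gripper":[-0.5,-0.5,-0.5,-0.5,-0.5,-0.5,-0.5,-0.5,-0.5,-0.5,-0.5,-0.5]}' 30
python3 -m jog '{"dp":[[0,0,0],[0,0,0],[0,0,0]],"delta_rot":[[0,0,0],[0,0,0],[0,0,0]],"gripper":[-0.5,-0.5,-0.5]}' 30
python3 - <<'E'
from h import *
o=robot.get_obs(); print(o["q"].round(3))
yaw=.127;c=np.array([-np.sin(yaw),np.cos(yaw),0])
a=robot.camera("top")[150:260,370:490];b=robot.camera("scene")[140:330,110:300]
a=cv2.resize(a,None,fx=4,fy=4,interpolation=2);b=cv2.resize(b,None,fx=2.3,fy=2.3,interpolation=2)[:440,:310]
cv2.imwrite("pics/hov.png",np.hstack([a,b])[:,:,::-1])
Rp=Rt(yaw,-np.pi/4);T=grasp_tcp(np.array([.4878,-.2484,.072])+.004*c,Rp)
move(T,Rp)
# roll axis dir & ends, assuming rigid since grasp
Rn=R.from_quat(o["tool_rot"]);ax=(Rn*Rt(yaw,np.pi/4).inv()).apply([0,0,1]);print(ax)
g=o["position"]-Rn.apply([0,0,.019]);print(g)
E
```

```text
time: 6.7
position: [0.4854, -0.2477, 0.1178]
tool_rot: [0.627, 0.708, -0.221, 0.239]
ft_force: [-0.2, -0.9, -1.0]
grip_width: 0.0472
grip_force: 30.0
time: 7.0
position: [0.486, -0.2479, 0.1189]
tool_rot: [0.628, 0.707, -0.22, 0.238]
ft_force: [0.5, -0.6, -1.4]
grip_width: 0.0469
grip_force: 30.0
[-0.368  0.624  1.949 -1.233  0.62   0.576]Traceback (most recent call last):
  File "<stdin>", line 6, in <module>
    return _nx.concatenate(arrs, 1, dtype=dtype, casting=casting)
           ~~~~~~~~~~~~~~~^^^^^^^^^^^^^^^^^^^^^^^^^^^^^^^^^^^^^^^
ValueError: all the input array dimensions except for the concatenation axis must match exactly, but along dimension 0, the array at index 0 has size 440 and the array at index 1 has size 437
```

```bash
python3 - <<'E'
from h import *
yaw=.127;c=np.array([-np.sin(yaw),np.cos(yaw),0]);o=robot.get_obs()
Rn=R.from_quat(o["tool_rot"]);ax=(Rn*Rt(yaw,np.pi/4).inv()).apply([0,0,1]);print("axis",ax,np.degrees(np.arcsin(ax[2])), "az err",np.degrees(np.arctan2(ax[1],ax[0])-np.arctan2(c[1],c[0])))
print("grasp",o["position"]-Rn.apply([0,0,.019]))
for lean in (0,.2,.35):
    Rp=R.from_rotvec(c*lean)*Rt(yaw,-np.pi/4)
    print(lean,Rp.apply([0,0,1]).round(2)); move(grasp_tcp(np.array([.4878,-.2484,.132])+.004*c,Rp),Rp)
E
```

```text
axis [-0.11135025  0.98616254  0.12281924] 7.054836863437762 az err -0.8344296015122449
grasp [ 0.48506326 -0.23665601  0.13455624]
0 [ 0.09 -0.7  -0.71]
dp [-7.1, 1.7, 6.8] rot [-0.0169, -0.1232, -0.0027] rows>= 0.8
0.2 [-0.05 -0.72 -0.69]
dp [-7.2, -1.0, 6.6] rot [0.1331, -0.1242, -0.1352] rows>= 1.5
0.35 [-0.15 -0.73 -0.66]
dp [-7.6, -2.9, 6.2] rot [0.2456, -0.1243, -0.2346] rows>= 2.4
```

```bash
python3 -m jog '{"dp":[[-2,-1,2],[-4,-2,4],[-7.6,-2.9,6.2],[-7.6,-2.9,6.2],[-7.6,-2.9,6.2],[-7.6,-2.9,6.2]],"delta_rot":[[0.08,-0.04,-0.08],[0.16,-0.08,-0.16],[0.2456,-0.1243,-0.2346],[0.2456,-0.1243,-0.2346],[0.2456,-0.1243,-0.2346],[0.2456,-0.1243,-0.2346]],"gripper":[-0.5,-0.5,-0.5,-0.5,-0.5,-0.5]}' 30
python3 - <<'E'
from h import *
yaw=.127;c=np.array([-np.sin(yaw),np.cos(yaw),0]);o=robot.get_obs()
Rn=R.from_quat(o["tool_rot"]);ax=(Rn*Rt(yaw,np.pi/4).inv()).apply([0,0,1]);print("axis",ax,np.degrees(np.arcsin(ax[2])), "az err",np.degrees(np.arctan2(ax[1],ax[0])-np.arctan2(c[1],c[0])))
print(o["q"].round(3),"grasp",o["position"]-Rn.apply([0,0,.019]),"want",np.array([.4878,-.2484,.132])+.004*c)
a=robot.camera("top")[150:260,370:490];b=robot.camera("scene")[140:330,110:300]
a=cv2.resize(a,(480,440),interpolation=2);b=cv2.resize(b,(440,440),interpolation=2)[:,:310]
cv2.imwrite("pics/hov.png",np.hstack([a,b])[:,:,::-1])
E
```

```text
time: 7.7
position: [0.4835, -0.2584, 0.1194]
tool_rot: [0.551, 0.727, -0.37, 0.176]
ft_force: [-0.3, 0.1, -2.2]
grip_width: 0.0473
grip_force: 30.0
axis [-1.26430674e-01  9.91975403e-01  2.89773773e-04] 0.016602814432333555 az err -0.01318078334050811
[-0.276  0.734  1.812 -1.157  0.951  0.338] grasp [ 0.48634299 -0.24444977  0.13199778] want [ 0.48729336 -0.24443221  0.132     ]
```

View pics/hov.png

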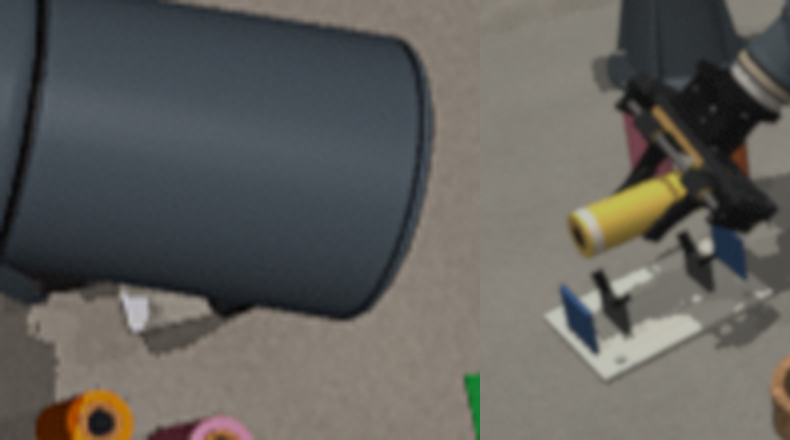

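The roll hangs level over the cradle at about (640,215) in the right-hand crop, square to the saddles. Next I work out the way down.

```bash
python3 - <<'E'
from h import *
o=robot.get_obs();Rn=R.from_quat(o["tool_rot"])
for d in (-.02,-.04,-.054,-.056,-.058,-.060,-.062): print(d,(Rn.inv().apply([.001,0,d])*1000).round(1).tolist())
E
```

```text
-0.02 [13.0, 7.8, 13.1]
-0.04 [26.2, 14.7, 26.4]
-0.054 [35.5, 19.5, 35.7]
-0.056 [36.9, 20.1, 37.0]
-0.058 [38.2, 20.8, 38.4]
-0.06 [39.5, 21.5, 39.7]
-0.062 [40.9, 22.2, 41.0]
```

```bash
python3 -m jog '{"dp":[[6.5,4,6.5],[13,7.8,13.1],[20,11,20],[26.2,14.7,26.4],[31,17.2,31],[34,18.6,34],[35.5,19.5,35.7],[35.5,19.5,35.7]],"delta_rot":[[0,0,0],[0,0,0],[0,0,0],[0,0,0],[0,0,0],[0,0,0],[0,0,0],[0,0,0]],"gripper":[-0.5,-0.5,-0.5,-0.5,-0.5,-0.5,-0.5,-0.5]}' 30
python3 -m jog '{"dp":[[0.7,0.3,0.7],[1.4,0.6,1.4],[1.4,0.6,1.4]],"delta_rot":[[0,0,0],[0,0,0],[0,0,0]],"gripper":[-0.5,-0.5,-0.5]}' 30
python3 -m jog '{"dp":[[0.7,0.3,0.7],[1.4,0.6,1.4],[1.4,0.6,1.4]],"delta_rot":[[0,0,0],[0,0,0],[0,0,0]],"gripper":[-0.5,-0.5,-0.5]}' 30
```

```text
time: 8.6
position: [0.4851, -0.2584, 0.0647]
tool_rot: [0.551, 0.727, -0.37, 0.176]
ft_force: [0.8, 0.4, -0.8]
grip_width: 0.0476
grip_force: 30.0
time: 8.9
position: [0.4852, -0.2585, 0.0631]
tool_rot: [0.551, 0.727, -0.37, 0.177]
ft_force: [0.2, -0.1, -2.2]
grip_width: 0.0473
grip_force: 30.0
time: 9.2
position: [0.486, -0.2588, 0.0621]
tool_rot: [0.55, 0.727, -0.37, 0.178]
ft_force: [2.7, 2.7, 5.0]
grip_width: 0.0472
grip_force: 30.0
```

```bash
python3 -m jog '{"dp":[[0.4,0.2,0.4],[0.7,0.3,0.7],[0.7,0.3,0.7],[0.7,0.3,0.7]],"delta_rot":[[0,0,0],[0,0,0],[0,0,0],[0,0,0]],"gripper":[-0.5,-0.5,-0.5,-0.5]}' 15
python3 - <<'E'
from h import *
o=robot.get_obs();Rn=R.from_quat(o["tool_rot"]);print(o["ft_force"],o["moment"],o["position"]-Rn.apply([0,0,.019]))
b=robot.camera("scene")[190:320,110:300]
cv2.imwrite("pics/seat.png",cv2.resize(b,None,fx=4,fy=4,interpolation=2)[:,:,::-1])
E
```

```text
time: 9.6
position: [0.4863, -0.2589, 0.0618]
tool_rot: [0.55, 0.727, -0.371, 0.178]
ft_force: [1.7, 2.1, 8.4]
grip_width: 0.0472
grip_force: 15.0
[1.65182314 2.07542235 8.36545748] [0.25427806 0.14140544 0.03538699] [ 0.48911002 -0.24496985  0.07435711]
```

View pics/seat.png

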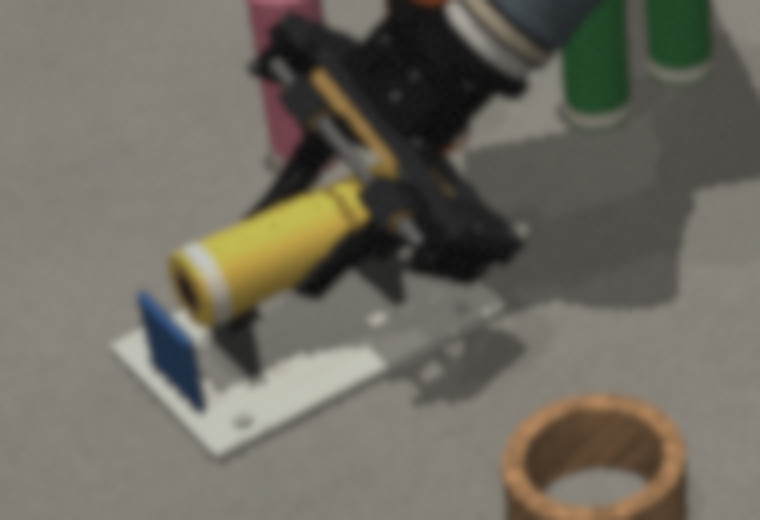

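The roll lies on the saddles, with its free end at (190,280) clear of the blue cheek at (170,350). I settle it with a light grip, then let go.

```bash
python3 -m jog '{"dp":[[0,0,0],[0.5,0.3,0.5],[0.8,0.5,0.8],[0.8,0.5,0.8]],"delta_rot":[[0,0,0],[0,0,0],[0,0,0],[0,0,0]],"gripper":[-0.5,-0.5,-0.5,-0.5]}' 4
python3 -m jog '{"dp":[[0,0,0],[0,0,0],[0,0,0],[0,0,0],[0,0,0]],"delta_rot":[[0,0,0],[0,0,0],[0,0,0],[0,0,0],[0,0,0]],"gripper":[0.15,0.2,0.3,0.5,0.7]}' 
python3 -m jog '{"dp":[[0,0,0],[0,0,0],[0,0,0]],"delta_rot":[[0,0,0],[0,0,0],[0,0,0]],"gripper":[1,1,1]}' 
python3 - <<'E'
from h import *
o=robot.get_obs();Rn=R.from_quat(o["tool_rot"]);print(o["ft_force"],o["position"]-Rn.apply([0,0,.019]))
b=robot.camera("scene")[190:320,110:300]
cv2.imwrite("pics/seat2.png",cv2.resize(b,None,fx=4,fy=4,interpolation=2)[:,:,::-1])
E
```

```text
time: 10.05
position: [0.4865, -0.2591, 0.0617]
tool_rot: [0.55, 0.726, -0.371, 0.179]
ft_force: [1.8, 5.1, 14.9]
grip_width: 0.0475
grip_force: 4.0
time: 10.55
position: [0.4866, -0.2592, 0.0617]
tool_rot: [0.55, 0.726, -0.371, 0.179]
ft_force: [2.5, 4.3, 13.2]
grip_width: 0.0658
grip_force: 0.0
time: 10.85
position: [0.4866, -0.2592, 0.0617]
tool_rot: [0.55, 0.726, -0.371, 0.179]
ft_force: [2.7, 4.7, 13.3]
grip_width: 0.0845
grip_force: 0.0
[ 2.69105515  4.70215424 13.28736458] [ 0.48938938 -0.24521554  0.07424685]
```

View pics/seat2.png

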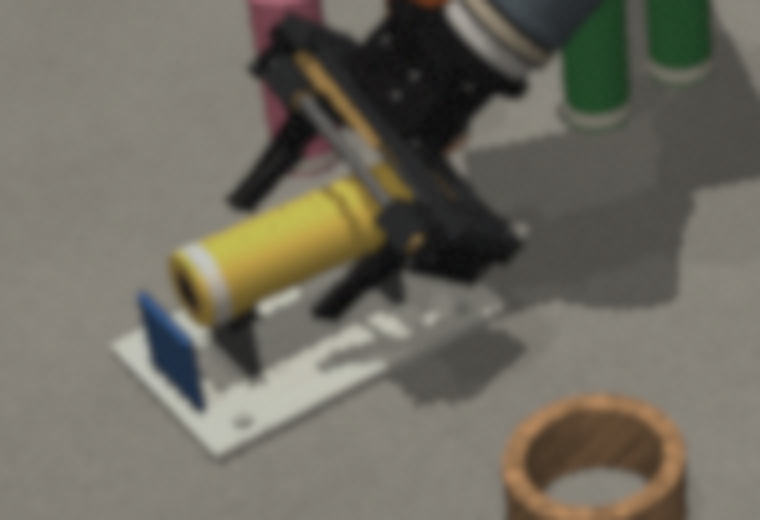

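The roll stayed put when released, free end at (190,280). A 13 N push remains, so the gripper body probably touches the cheek. I rise a little, then back out.

```bash
python3 -m jog '{"dp":[[-1.5,-0.8,-1.5],[-3.5,-1.8,-3.5],[-6,-3,-8],[-6,-3,-20],[-6,-3,-40],[-6,-3,-65],[-6,-3,-100],[-6,-3,-140],[-6,-3,-180],[-6,-3,-180]],"delta_rot":[[0,0,0],[0,0,0],[0,0,0],[0,0,0],[0,0,0],[0,0,0],[0,0,0],[0,0,0],[0,0,0],[0,0,0]],"gripper":[1,1,1,1,1,1,1,1,1,1]}' 
python3 - <<'E'
from h import *
o=robot.get_obs();print(o["q"].round(3))
b=robot.camera("scene")[190:320,110:300];a=robot.camera("top")
w=robot.camera("wrist")
cv2.imwrite("pics/seat3.png",np.hstack([cv2.resize(b,(570,390),interpolation=2),cv2.resize(a[170:250,390:437],(229,390),interpolation=2)])[:,:,::-1])
E
```

```text
time: 11.9
position: [0.5142, -0.1276, 0.1864]
tool_rot: [0.55, 0.728, -0.368, 0.18]
ft_force: [0.3, -0.8, -0.6]
grip_width: 0.0875
grip_force: 0.0
[-0.026  0.645  1.696 -0.918  1.187  0.234]
```

View pics/seat3.png

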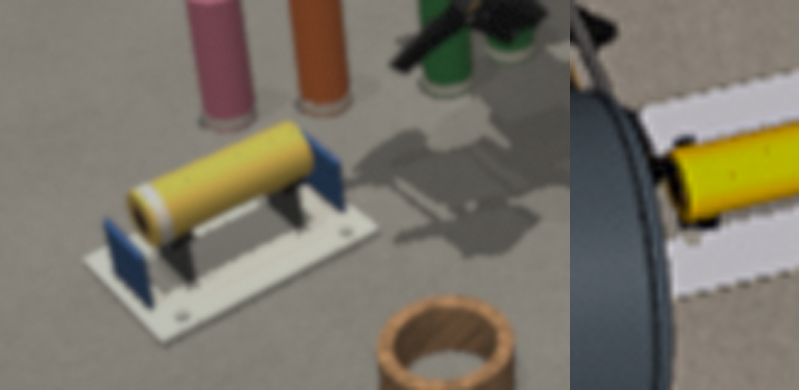

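The roll lies level on both saddles between the cheeks, with the arm clear. Next is the knob: I refine the counter heading and plan a look square onto its face.

```bash
cat >> h.py <<'E'
def kframe(al,tilt=np.radians(28)):
    n=np.array([np.sin(tilt)*np.cos(al),np.sin(tilt)*np.sin(al),np.cos(tilt)])
    ks=np.array([-np.cos(tilt)*np.cos(al),-np.cos(tilt)*np.sin(al),np.sin(tilt)]) # up slope = zero dir (own +x)
    return n,ks
def ktool(al,bar):  # tool x along given bar direction (in face plane), z=-n
    n,_=kframe(al); x=bar-n*(bar@n); x/=np.linalg.norm(x); z=-n; return R.from_matrix(np.c_[x,np.cross(z,x),z])
E
python3 - <<'E'
from h import *
def wray(uv,z):
    m,p,Rc=wr(*POSE1); d=Rc.apply([(uv[0]-m["cx"])/m["fx"],(uv[1]-m["cy"])/m["fy"],1]); return p+d*(z-p[2])/d[2]
a,b=wray((282,10),.125),wray((300,140),.125);d=b-a;print("rear edge",a,b,np.linalg.norm(d)," own -x az",np.degrees(np.arctan2(d[0],-d[1])))
a2,b2=wray((393,13),.053),wray((400,125),.053);d=b2-a2;print("front edge",a2,b2,np.linalg.norm(d),np.degrees(np.arctan2(d[0],-d[1])))
print("centre",(a+b+a2+b2)/4)
E
```

```text
rear edge [0.4112345  0.27608544 0.125     ] [0.44475395 0.14568504 0.125     ] 0.13463958430043158  own -x az 14.415797396120736
front edge [0.53988332 0.31109942 0.053     ] [0.57443009 0.17807704 0.053     ] 0.13743520182306315 14.558460061746553
centre [0.49257546 0.22773673 0.089     ]
```

```bash
cat >> h.py <<'E'
AL=.253; FC=np.array([.4926,.2277,.089])
def onplane(pose,uv,off):
    m,p,Rc=wr(*pose);n,_=kframe(AL);d=Rc.apply([(uv[0]-m["cx"])/m["fx"],(uv[1]-m["cy"])/m["fy"],1])
    return p+d*(((FC+off*n-p)@n)/(d@n))
E
python3 - <<'E'
from h import *
n,ks=kframe(AL)
D=onplane(POSE1,(363,71),.011);L=onplane(POSE1,(327,82),.003);G=D+.023*n
print("disc",D,"lug",L,"grip",G,"lug-disc",(L-D).round(3),"slope dir",ks)
P=onplane(POSE1,(386,57),.042);v=P-G;w=np.cross(n,ks)
print("ptr ang (cw+)",-np.arctan2(v@w,v@ks),np.linalg.norm(v))
bar=np.array([-np.sin(AL),np.cos(AL),0])
Rk=ktool(AL,bar); T=G+.16*n-.03*bar;print(T)
move([.514,-.128,.28],R.from_quat(robot.get_obs()["tool_rot"]))
move(T,Rk)
E
```

```text
disc [0.50873944 0.23311659 0.09242906] lug [0.4676133  0.21388146 0.10709957] grip [0.51919355 0.23581939 0.11273685] lug-disc [-0.041 -0.019  0.015] slope dir [-0.85483971 -0.22101024  0.46947156]
ptr ang (cw+) 2.4339736090546387 0.015010230532065634
[0.59942705 0.22557653 0.25400847]
dp [-63.8, -30.2, -66.9] rot [0.0, 0.0, 0.0] rows>= 1.9
dp [161.9, 100.7, -321.6] rot [0.0842, 0.7324, -0.1613] rows>= 7.5
```

```bash
python3 -m jog '{"dp":[[-20,-10,-22],[-50,-25,-55],[-40,-10,-100],[-10,5,-140],[20,25,-180],[55,45,-220],[90,65,-255],[120,80,-285],[145,92,-305],[161.9,100.7,-321.6],[161.9,100.7,-321.6],[161.9,100.7,-321.6]],"delta_rot":[[0,0,0],[0,0.05,0],[0.01,0.13,-0.03],[0.025,0.22,-0.05],[0.035,0.32,-0.07],[0.05,0.42,-0.09],[0.06,0.52,-0.11],[0.07,0.62,-0.13],[0.08,0.7,-0.15],[0.0842,0.7324,-0.1613],[0.0842,0.7324,-0.1613],[0.0842,0.7324,-0.1613]],"gripper":[1,1,1,1,1,1,1,1,1,1,1,1]}' 
python3 - <<'E'
from h import *
o=robot.get_obs();im=robot.camera("wrist");print(o["q"].round(3),o["position"].tolist(),o["tool_rot"].tolist())
cv2.imwrite("pics/k1.png",im[:,:,::-1]); pose=(o["position"],o["tool_rot"])
hsv=cv2.cvtColor(im,cv2.COLOR_RGB2HSV)
def blobs(nm,m):
    n,l,s,c=cv2.connectedComponentsWithStats(m)
    for i in range(1,n):
        if s[i,4]>25 and s[i,1]<260: print(nm,s[i].tolist(),c[i].round(1))
blobs("orange",cv2.inRange(hsv,(6,120,90),(17,255,255)))
blobs("red",cv2.inRange(hsv,(0,150,90),(4,255,255))|cv2.inRange(hsv,(174,150,90),(180,255,255)))
print([(np.round(d["rect"],1).tolist(),round(d["score"],2)) for d in robot.search_frame("knob_grip","wrist")[:2]])
m,p,Rc=wr(*pose);n,ks=kframe(AL)
for nm,P in dict(disc=[.5087,.2331,.0924],grip=[.5192,.2358,.1127],lug=[.4676,.2139,.1071]).items():
    q=Rc.inv().apply(np.array(P)-p);print(nm,m["fx"]*q[0]/q[2]+m["cx"],m["fy"]*q[1]/q[2]+m["cy"])
E
```

```text
time: 13.25
position: [0.5996, 0.2236, 0.2523]
tool_rot: [0.595, 0.766, -0.193, -0.149]
ft_force: [0.2, -0.2, -0.2]
grip_width: 0.0867
grip_force: 0.0
[ 0.196  0.767  0.967 -0.029  1.899 -0.057] [0.5996389732239334, 0.22357837292743268, 0.25233024384038555] [0.59455687048317, 0.7662534572042808, -0.19308303640615293, -0.14858232780491262]
orange [322, 120, 28, 34, 245] [335.6 137. ]
orange [311, 152, 14, 14, 144] [317.4 158.4]
red [269, 159, 10, 6, 49] [273.5 161.6]
[([286.7, 117.7, 350.6, 189.5], 0.61)]
disc 315.8017813889488 155.23771024469738
grip 315.74923338339755 157.61880538788978
lug 274.6493180647255 161.99694632705237
```

```bash
python3 - <<'E'
import cv2
im=cv2.imread("pics/k1.png");cv2.imwrite("pics/k1c.png",cv2.resize(im[50:250,190:450],None,fx=3,fy=3,interpolation=2))
E
```

```text
(no output)
```

View pics/k1c.png

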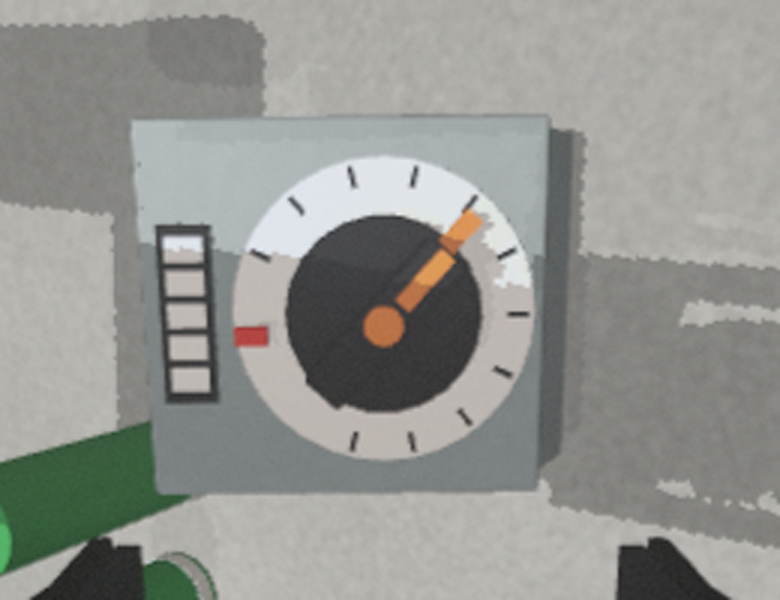

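The crop shows the hub at (383,326), the pointer tip at (472,222) and the red lug at (251,336). The knob is about 2.3 rad clockwise of zero. Next is the knob grasp.

```bash
python3 - <<'E'
from h import *
o=robot.get_obs();pose=(o["position"],o["tool_rot"]);n,ks=kframe(AL);w=np.cross(n,ks)
H=onplane(pose,(317.4,158.4),.042);Tp=onplane(pose,(190+472/3,50+222/3),.042);L=onplane(pose,(273.5,161.6),.003)
G=H-.008*n; b=Tp-H
print("G",G,"bar",np.linalg.norm(b),"ptr cw",-np.arctan2(b@w,b@ks)%(2*np.pi),"lug",-np.arctan2((L-H)@w,(L-H)@ks))
Rk=ktool(AL,b);print("pre");move(grasp_tcp(G,Rk)+.06*n,Rk)
E
```

```text
G [0.5204896  0.23604554 0.11203957] bar 0.04427625855864612 ptr cw 2.290315422652096 lug -0.1590955063254838
pre
dp [32.1, 1.6, 118.6] rot [-0.0012, 0.0009, 0.7169] rows>= 4.8
```

```bash
python3 -m jog '{"dp":[[6,0.3,20],[12,0.6,40],[18,1,60],[24,1.2,80],[29,1.4,100],[32.1,1.6,118.6],[32.1,1.6,118.6],[32.1,1.6,118.6]],"delta_rot":[[0,0,0.12],[0,0,0.24],[0,0,0.36],[0,0,0.48],[0,0,0.6],[0,0,0.7169],[0,0,0.7169],[0,0,0.7169]],"gripper":[0.3,0.3,0.3,0.3,0.3,0.3,0.3,0.3]}' 25
python3 - <<'E'
from h import *
o=robot.get_obs();n,ks=kframe(AL);G=np.array([.5205,.2360,.1120]);w=np.cross(n,ks);t=-2.29
b=np.cos(t)*ks+np.sin(t)*w;Rk=ktool(AL,b);print(o["q"].round(3));move(grasp_tcp(G,Rk),Rk)
E
```

```text
time: 14.15
position: [0.54, 0.2418, 0.1494]
tool_rot: [0.825, 0.51, -0.231, -0.071]
ft_force: [0.5, 0.7, 0.5]
grip_width: 0.0567
grip_force: 0.0
[ 0.237  0.79   1.216 -0.008  1.623  0.701]
dp [-0.9, 0.1, 61.5] rot [0.001, -0.0004, 0.0031] rows>= 1.2
```

```bash
python3 -m jog '{"dp":[[0,0,20],[0,0,40],[0,0,52],[0,0,60],[0,0,60],[0,0,60]],"delta_rot":[[0,0,0],[0,0,0],[0,0,0],[0,0,0],[0,0,0],[0,0,0]],"gripper":[0.3,0.3,0.3,0.3,0.3,0.3]}' 25
python3 -m jog '{"dp":[[0,0,0],[0,0,0],[0,0,0],[0,0,0],[0,0,0],[0,0,0],[0,0,0],[0,0,0]],"delta_rot":[[0,0,0],[0,0,0],[0,0,0],[0,0,0],[0,0,0],[0,0,0],[0,0,0],[0,0,0]],"gripper":[-1,-1,-1,-1,-1,-1,-1,-1]}' 25
```

```text
time: 14.75
position: [0.5134, 0.2357, 0.0962]
tool_rot: [0.826, 0.51, -0.23, -0.071]
ft_force: [-0.5, 0.8, 0.1]
grip_width: 0.0565
grip_force: 0.0
time: 15.55
position: [0.5124, 0.2357, 0.0957]
tool_rot: [0.826, 0.51, -0.231, -0.071]
ft_force: [-0.8, 0.5, -0.0]
grip_width: 0.0158
grip_force: 24.9
```

Gripped at 15.8 mm, well centred. I turn it counter-clockwise.

```bash
python3 -m jog '{"dp":[[0,0,0],[0,0,0],[0,0,0],[0,0,0],[0,0,0],[0,0,0],[0,0,0],[0,0,0]],"delta_rot":[[0,0,-0.1],[0,0,-0.2],[0,0,-0.3],[0,0,-0.4],[0,0,-0.5],[0,0,-0.6],[0,0,-0.7],[0,0,-0.7]],"gripper":[-1,-1,-1,-1,-1,-1,-1,-1]}' 25
python3 -c "
from rig import robot;o=robot.get_obs();print(o['moment'].round(2),o['q'].round(2))"
```

```text
time: 16.35
position: [0.5116, 0.2358, 0.0961]
tool_rot: [0.601, 0.762, -0.193, -0.147]
ft_force: [-1.4, 0.3, 2.4]
grip_width: 0.0158
grip_force: 24.9
[0.07 0.26 0.02] [ 0.24  0.82  1.33 -0.01  1.48  0.  ]
```

```bash
python3 -m jog '{"dp":[[0,0,0],[0,0,0],[0,0,0],[0,0,0],[0,0,0],[0,0,0],[0,0,0],[0,0,0],[0,0,0],[0,0,0],[0,0,0],[0,0,0]],"delta_rot":[[0,0,-0.12],[0,0,-0.24],[0,0,-0.36],[0,0,-0.48],[0,0,-0.6],[0,0,-0.72],[0,0,-0.84],[0,0,-0.96],[0,0,-1.08],[0,0,-1.2],[0,0,-1.3],[0,0,-1.3]],"gripper":[-1,-1,-1,-1,-1,-1,-1,-1,-1,-1,-1,-1]}' 25
cat >kn.py <<'E'
from h import *
o=robot.get_obs();n,ks=kframe(AL);w=np.cross(n,ks);x=R.from_quat(o["tool_rot"]).apply([1,0,0])
print("tool-x cw angle",-np.arctan2(x@w,x@ks),"moment about n",o["moment"]@n,o["moment"].round(2),"q6",o["q"][5])
E
python3 kn.py
```

```text
time: 17.55
position: [0.5107, 0.2346, 0.0967]
tool_rot: [0.017, 0.97, -0.066, -0.235]
ft_force: [-2.9, -2.0, 6.3]
grip_width: 0.0158
grip_force: 24.9
tool-x cw angle 0.2889433895296287 moment about n 0.07013078927286541 [-0.3   0.64  0.15] q6 -1.2952562546944537
```

```bash
for i in 1; do python3 -m jog '{"dp":[[0,0,0],[0,0,0],[0,0,0],[0,0,0]],"delta_rot":[[0,0,-0.07],[0,0,-0.14],[0,0,-0.2],[0,0,-0.2]],"gripper":[-1,-1,-1,-1]}' 25; done; python3 kn.py
python3 -m jog '{"dp":[[0,0,0],[0,0,0],[0,0,0]],"delta_rot":[[0,0,-0.05],[0,0,-0.1],[0,0,-0.1]],"gripper":[-1,-1,-1]}' 25; python3 kn.py
```

```text
time: 17.95
position: [0.5107, 0.2343, 0.0967]
tool_rot: [-0.079, 0.966, -0.043, -0.24]
ft_force: [-2.8, -2.9, 5.1]
grip_width: 0.0158
grip_force: 24.9
tool-x cw angle 0.08979443177190673 moment about n 0.1016582217400738 [-0.41  0.66  0.24] q6 -1.494447398988344
time: 18.25
position: [0.5107, 0.2342, 0.0967]
tool_rot: [-0.127, 0.961, -0.031, -0.242]
ft_force: [-3.2, -2.8, 4.7]
grip_width: 0.0159
grip_force: 24.9
tool-x cw angle -0.00990368754402647 moment about n 0.07220992059430184 [-0.43  0.66  0.22] q6 -1.5942012946557576
```

```bash
for i in 1 2 3; do python3 -m jog '{"dp":[[0,0,0],[0,0,0],[0,0,0]],"delta_rot":[[0,0,-0.03],[0,0,-0.06],[0,0,-0.06]],"gripper":[-1,-1,-1]}' 25|grep -E "ft_|grip_w"; python3 kn.py; done
```

```text
ft_force: [-2.8, -2.9, 5.3]
grip_width: 0.0164
tool-x cw angle -0.06703431545653649 moment about n -0.6366252841519077 [-0.65  0.59 -0.46] q6 -1.6516098866817337
ft_force: [-3.5, -2.9, 6.1]
grip_width: 0.0171
tool-x cw angle -0.12872729864490395 moment about n -0.8124200004968507 [-0.87  0.66 -0.56] q6 -1.713337588633962
ft_force: [-3.6, -2.9, 5.7]
grip_width: 0.0184
tool-x cw angle -0.18989461036113375 moment about n -0.7517246692856545 [-0.91  0.6  -0.46] q6 -1.7744809383770923
```

The moment jumped from +0.07 to −0.64 N·m at about 0 rad and the pads started to slip on the bar, so the knob is against its stop. I open and back off.

```bash
python3 -m jog '{"dp":[[0,0,0],[0,0,0],[0,0,0],[0,0,0],[0,0,0],[0,0,0]],"delta_rot":[[0,0,0],[0,0,0],[0,0,0],[0,0,0],[0,0,0],[0,0,0]],"gripper":[0.3,0.3,0.3,0.3,0.3,0.3]}'
python3 -m jog '{"dp":[[0,0,-15],[0,0,-30],[0,0,-55],[0,0,-90],[0,0,-130],[0,0,-160],[0,0,-160],[0,0,-160]],"delta_rot":[[0,0,0],[0,0,0],[0,0,0],[0,0,0],[0,0,0],[0,0,0],[0,0,0],[0,0,0]],"gripper":[0.3,0.3,0.3,0.3,0.3,0.3,0.3,0.3]}'
python3 - <<'E'
from h import *
o=robot.get_obs();im=robot.camera("wrist");pose=(o["position"],o["tool_rot"]);cv2.imwrite("pics/k2.png",im[:,:,::-1])
hsv=cv2.cvtColor(im,cv2.COLOR_RGB2HSV);n_,ks=kframe(AL);w=np.cross(n_,ks)
for nm,m in [("orange",cv2.inRange(hsv,(6,120,60),(17,255,255))),("red",cv2.inRange(hsv,(0,150,60),(4,255,255))|cv2.inRange(hsv,(174,150,60),(180,255,255)))]:
    n,l,s,c=cv2.connectedComponentsWithStats(m)
    for i in range(1,n):
        if s[i,4]>25 and s[i,1]<260:
            P=onplane(pose,c[i],.042)-[.5245,.2370,.1190]; print(nm,s[i].tolist(),c[i].round(1),"r",np.linalg.norm(P).round(3),"cw",-np.arctan2(P@w,P@ks))
for c in ("top","scene"):
    a=robot.camera(c); cv2.imwrite(f"pics/{c}_e.png",a[:,:,::-1])
    hs=cv2.cvtColor(a,cv2.COLOR_RGB2HSV);n,l,s,ct=cv2.connectedComponentsWithStats(cv2.inRange(hs,(22,110,50),(34,255,255)))
    i=1+np.argmax(s[1:,4]);pts=cv2.findNonZero((l==i).astype("uint8"));print(c,s[i],ct[i],cv2.minAreaRect(pts))
    print({k:[(np.round(d["rect"]).tolist(),round(d["score"],2)) for d in robot.search_frame(k,c)[:2]] for k in ["tape","ink","squeegee"]})
    yaw=.127;cd=np.array([-np.sin(yaw),np.cos(yaw),0]);S=np.array([.4878,-.2484,.072])
    print("pred mid,ends",proj(c,[S,S+.07*cd,S-.07*cd]).round(1).tolist())
E
```

```text
time: 19.75
position: [0.5126, 0.2358, 0.0955]
tool_rot: [-0.214, 0.947, -0.007, -0.241]
ft_force: [-0.0, 0.3, 0.2]
grip_width: 0.0541
grip_force: 0.0
time: 20.55
position: [0.5849, 0.2544, 0.2368]
tool_rot: [-0.214, 0.947, -0.008, -0.241]
ft_force: [0.6, 0.8, -1.0]
grip_width: 0.0568
grip_force: 0.0
orange [134, 0, 37, 19, 537] [153.3   8.1] r 0.209 cw -0.8973843876267237
orange [318, 142, 9, 16, 104] [322.4 149.7] r 0.042 cw -0.014878684671616942
orange [314, 161, 11, 24, 171] [319.2 172.8] r 0.02 cw 0.03282813485951338
orange [309, 187, 14, 14, 157] [315.4 193.4] r 0.001 cw 2.1569974589177034
red [314, 133, 7, 11, 57] [316.9 138.3] r 0.052 cw -0.148316155827399
top [616 337  24  63 908] [629.47246696 369.0561674 ] ((629.9544067382812, 369.078857421875), (62.483192443847656, 17.521060943603516), 75.0685806274414)
{'tape': [([379.0, 124.0, 413.0, 155.0], 0.86)], 'ink': [([289.0, 129.0, 306.0, 156.0], 0.72)], 'squeegee': [([393.0, 182.0, 458.0, 230.0], 0.55), ([382.0, 123.0, 417.0, 158.0], 0.51)]}
pred mid,ends [[432.8, 203.3], [411.2, 208.5], [454.2, 198.1]]
scene [161 231  53  38 948] [187.89029536 247.97995781] ((188.25637817382812, 248.23228454589844), (20.225358963012695, 51.68111801147461), 64.79887390136719)
{'tape': [([237.0, 291.0, 284.0, 336.0], 0.71)], 'ink': [([363.0, 232.0, 397.0, 275.0], 0.72)], 'squeegee': [([356.0, 159.0, 417.0, 182.0], 0.74), ([334.0, 172.0, 360.0, 198.0], 0.18)]}
pred mid,ends [[182.6, 251.2], [207.6, 239.4], [155.8, 263.8]]
```

```bash
python3 - <<'E'
from h import *
yaw=.127;cd=np.array([-np.sin(yaw),np.cos(yaw),0]);ux=np.array([np.cos(yaw),np.sin(yaw),0]);S=np.array([.4878,-.2484,.072])
for c,box in (("top",(380,170,480,240)),("scene",(140,215,240,290))):
    a=cv2.imread(f"pics/{c}_e.png");hs=cv2.cvtColor(a,cv2.COLOR_BGR2HSV);x0,y0,x1,y1=box
    m=np.zeros(a.shape[:2],"uint8");m[y0:y1,x0:x1]=cv2.inRange(hs,(20,90,50),(36,255,255))[y0:y1,x0:x1]
    pts=cv2.findNonZero(m);print(c,len(pts),cv2.boundingRect(pts),cv2.minAreaRect(pts),m.nonzero()[1].mean(),m.nonzero()[0].mean())
    # predicted silhouette of seated, centred roll (and tilted/raised alternatives)
    th=np.linspace(0,2*np.pi,60)
    for up in (0,.004,.01):
        Q=np.vstack([S+[0,0,up]+e*cd+.024*(np.cos(t)*ux+np.sin(t)*np.array([0,0,1])) for e in (-.07,.07) for t in th])
        q=proj(c,Q).astype("float32");print(up,cv2.boundingRect(q),cv2.minAreaRect(q))
crop=cv2.imread("pics/top_e.png")[170:240,380:480]
print(robot.get_obs()["time"])
E
```

```text
top 664 (409, 191, 50, 25) ((433.2573547363281, 202.46884155273438), (16.032752990722656, 49.30071258544922), 76.75948333740234) 432.3524096385542 202.95331325301206
0 (408, 190, 51, 26) ((433.2271423339844, 203.2093963623047), (15.543021202087402, 50.0112419128418), 76.5848617553711)
0.004 (408, 190, 51, 26) ((433.6539306640625, 202.95802307128906), (15.59587574005127, 50.20012283325195), 76.5862045288086)
0.01 (409, 189, 51, 27) ((434.29974365234375, 202.5777130126953), (15.675862312316895, 50.486167907714844), 76.58826446533203)
scene 1091 (152, 230, 62, 42) ((183.2739715576172, 250.60275268554688), (20.690147399902344, 62.89804458618164), 65.55604553222656) 185.4417965169569 249.13382218148487
0 (150, 230, 64, 44) ((182.1953125, 251.7503662109375), (20.733566284179688, 64.4172592163086), 65.47205352783203)
0.004 (150, 229, 63, 43) ((181.9796905517578, 250.4256134033203), (20.770849227905273, 64.5160903930664), 65.56074523925781)
0.01 (149, 227, 64, 43) ((181.6548614501953, 248.4299774169922), (20.826892852783203, 64.6649169921875), 65.69449615478516)
21.0
```

Both views match the outline predicted for a seated, centred roll to within about a pixel. The pointer is at zero, the bystanders have not moved and the gripper is clear, so I hand in.

```bash
python3 -c "
from rig import robot;print(robot.hand_in())"
```

```text
the job is handed in; nothing more can be done
None
```

The yellow roll lies centred in the cradle saddles, the reset knob is against its zero stop, the tape, ink jar and squeegee are where they were, the gripper has let go of everything, and the job was handed in at about 21 s.

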